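# Reset a bedside lamp's stiffness screw and lock it with its wing nut

## Task

The bedside lamp's joint has gone slack because its wing nut was only half tight. Loosen the wing nut on the lamp's foot until it runs free, turn the bar-shaped screw head above it until its nose points at the thick mark on the scale, then tighten the nut by feel until it comes firmly home, tighter than you found it. Do not force the screw while the nut is tight, push the wings rather than squeeze them and never with more than 40 N, and leave the mug, clock and book alone.

Things in the scene. Friction and masses are not known exactly. Their poses are not given: they have to be found in the camera images.
- lamp: Bedside lamp, fixed to the table: round light-wood foot, 210 mm across, 20 mm thick, origin at the centre of its underside, z up. On its centre, by height above the table: a dark boss (72 mm across, up to 40 mm), the wing nut (41 to 76 mm), the bar-shaped screw head (76 to 104 mm).
- shade (a point): Middle of the lamp's white shade, 140 mm across, 190 to 300 mm above the table, 305 mm out along the foot's -y. Its stem rises from the foot 155 mm out along -y and leans outward to it. Keep the arm clear of both.
- nut: Brass wing nut; origin on the upright axis of lamp, nut and screw, at table height; x axis towards wing_far. Two flat upright wings, 8 mm thick, reach 76 mm from the axis, 48 to 76 mm above the table (inward of 50 mm: to 66 mm). Counter-clockwise from above loosens. Stays where left. Runs free once turned 0.65 rad loose from where it is found; stops 1.25 rad or more from there. Over 40 N breaks it
- wing_near (a point): Middle of the wing that at first points to the lamp's -x (+-1 rad): 62 mm from the axis, 62 mm above the table; its x axis points from here to the nut's axis. Pushed here, square to the wing, the nut takes 4 to 10 N to loosen and 10 N to run free, either way; an arm that has stopped may feel a few N less than while it moves.
- wing_far (a point): The same point of the opposite wing, pointing at first to the lamp's +x (+-1 rad); its x axis points outward. Tightening, pushed slowly here or at wing_near, takes 10 N till the washer is met, rises steadily over 0.85 rad to 18 N where the nut is fully home, then at once much more. 20 to 25 N sets it firmly home. Home lies 0.3 to 0.75 rad clockwise of where the nut is found: feel for it.
- head (a point): Black bar-shaped head of the adjuster screw: 12 mm wide, 34 mm long, 28 mm tall, with a slim nose (4 mm wide, reaching 30 mm from the axis) and a white line on top. This point: on the axis, 90 mm above the table; y axis along the bar to the nose. Turns about the nut's axis with 0.06 N m when the nut is loose, stays where left; do not force it while the nut is tight. Grip it across the 12 mm.
- aim (a point): Imaginary point 90 mm from the axis straight ahead of the screw head's nose, 90 mm above the table; it turns with the screw.
- mark (a point): The thick dark rib (7 mm wide, 22 mm long, 6 mm high, lying radially) on the flat scale on the foot; this point is on its top, 90 mm from the axis, 26 mm above the table. The other ticks are thin. The nose must point at this rib; it starts 0.5 to 1.4 rad counter-clockwise (from above) of it.
- washer (a joint): Squeeze of the spring washer hidden under the nut, in m: 0 when the nut runs free, about 0.0005 with the nut fully home. Far finer than the noise of its reading: go by the push on the wing.
- mug: White mug, 80 mm across, 90 mm high, origin under its centre. Leave alone.
- clock: White alarm clock, 45 x 90 mm, 79 mm high, origin under its centre. Leave alone.
- book: Closed blue book, 150 x 210 mm, 22 mm thick, lying flat, origin under its centre. Leave alone.
- screw (a joint): Turn of the screw head about the upright axis, in rad, growing counter-clockwise from above; 0 with the nose along the lamp's +y, starts at 0.75 to 1.15.

How it is judged (in metres and radians):
On the way, in this order (a step that is already met when the one before it is completed fails the run):
1. the wing nut is loose (washer free) (value of joint washer below 4e-05 m), for 0.2 s.
2. with the nut loose, the nose of the screw head points at the thick mark (horizontal distance between aim and mark below 0.009 m and value of joint washer below 4e-05 m), for 0.2 s.
3. the wing nut is tight again (value of joint washer above 0.0004 m), for 0.2 s.
At the end, for the whole second after the job is handed in: The nose of the screw head points at the thick mark (the point 90 mm ahead along the nose lies within 9 mm of it seen from above, about 6 degrees), and the wing nut is firmly tight: its washer squeezed by over 0.4 mm, which takes a slow push of about 16 N at 62 mm from the axis (horizontal distance between aim and mark below 0.009 m and value of joint washer above 0.0004 m); the robot touches nothing.
It fails at once if more than 40 N on the wing nut (contact force between anything else and nut above 40 N).
It fails at once if mug, clock or book moved by more than 20 mm (distance of any of mug, clock, book from where it was at the start of the episode above 0.02 m).
It fails at once if the screw forced round while the nut is tight (value of joint washer above 0.0001 m and (velocity of joint screw above 0.3 rad/s or velocity of joint screw below -0.3 rad/s)).
It also fails if it takes over 72 s, if anything falls off the work surface, if the arm or the gripper's body presses on something with over 40 N, if the wrist force passes 120 N, or if a joint passes its speed limit or range.

## Robot

A 7-joint arm with a two-finger parallel gripper is mounted at the origin on the work surface. World frame = base frame: x ahead of the robot, y to its left, z up, the work surface at z = 0. Lengths are in mm, angles in rad, forces in N, time in s.
With the tool pointing down it reaches from about 425 to 975 mm from the base axis. Payload 16.7 kg.
Tool frame: the origin (TCP) lies on the centre line of the jaws, within the pads' length; the fingertips stand 22 mm ahead of it and the grasp point (between the pads) lies 3 mm ahead of it; z points along the fingers, y is the line along which they close (so a half turn about z gives the same grasp; the last joint's range is limited). The gripper opens to 85 mm and grips with 20 to 120 N. Pads are 22 mm wide; open, the fingers measure 114 mm over their backs; the gripper's body (76 mm by 85 mm) begins 54 mm behind the grasp point. The pads swing forward as they close: fully open they stand 13 mm farther back than shut.
Start: joints at [-1.315, 0.426, 0.074, 1.606, -0.034, 1.111, -0.067], TCP at [265.839, 620.407, 220.902] pointing down, gripper open.
Joint ranges: [-2.85, 2.85], [-0.5, 2.14], [-1.23, 1.37], [0.21, 2.46], [-1.02, 4.16], [0.16, 2.05], [-2.73, 2.73]. Speed limits (rad/s): [1.89, 1.89, 2.39, 2.39, 3.01, 3.01, 3.01].

## Interface

Orientations are given as a unit quaternion [x, y, z, w].
In Python, from bench import robot, vision, job, models gives the robot as it stands.
- The arm moves only by the shell command python3 -m crank 'ROWS' [FORCE]. ROWS is JSON, a list of rows, each a list of 3 entries, a list of its own where there are three numbers: the opening, from 0 (shut) to 1 (fully open), then the shift along the tool's x, y, z scaled (see below), then the turn about the tool's z scaled (see below). A call has 1 to 10 rows; each row is the pose to reach, as a shift and turn from the pose commanded when the call began, along the tool's axes at that moment; what a row does not reach only later rows make up. The controller multiplies each number of a shift by 1000 mm and each number of a turn by 30 degrees. A row lasts 1/8 s, in which the tool goes at most 62.5 mm and 10.7 degrees, less where a joint would pass 70% of its speed; a pose out of reach is approached as far as the arm can. A call with a number of a shift or a turn outside -1 to 1 is refused whole. A call with a gripper value outside its range is refused whole. The fingers move at their own pace and stop on an object; FORCE is the grip in N (left out, the last holds). Time passes only in rows, so rows that repeat a pose let the fingers close. It gives the time, the measured TCP pose, the force, the opening and the grip force at its end, in the units of the state.
- robot.sense(): the state, without advancing time (a new reading comes with each control period).
- vision.capture(name): name is "scene" or "top"; returns a dict with "img" (420x560x3 uint8, blue, green, red), "vertical_fov" (degrees; the focal length in pixels is half the picture's height over the tangent of half this angle, whatever the lens; pixels are square), "cx", "cy" (the principal point, pixels), "eye" and "attitude" of the camera in the world. Camera axes: x right, y up, looking along -z (the intrinsics and any distortion apply to the point x, -y, -z); pixel columns grow to the right and rows downward; lengths in mm; the calibration is good to about 2 mm. A picture is of the moment at which its call begins. There is no depth.
- job.finish_job(): hands the job in; it is judged then, once.
Trained networks look in the newest picture that a camera, given by its name, has taken for a name from the list of things; names that differ only in an ending like _2 or _b are one class to them, and where a whole thing is asked for, a point or a joint stands for the part that bears it (a point fixed in the world has none). Each returns a list of dicts, best first, with "score" (0 to 1); they miss things now and then, are a little off and sometimes report something else, mostly with a low value. They report only what shows in the picture. A call takes as long as a camera call.
- models.look_for(camera, query): "bbox" ([left, top, right, bottom] in pixels, round what is visible of it).
- models.regions_of(camera, query): "region" (420x560 bool, what is visible of it) and "bbox" ([left, top, right, bottom] in pixels, round what is visible of it).
The state is a dict: "time_s": time; "q": joint angles; "qd": joint speeds; "tau": joint torques, N m; "position": TCP position; "orientation": TCP orientation; "ft_force": force on the tool from outside, world axes, zero at the start; "moment": the same for the moment, N m; "grip_width": finger opening in mm; "grasp_force": force on a finger pad.
Only numpy, scipy, OpenCV 4.12 (cv2) and the standard library are available. Lean on these libraries where they do the work, as an engineer would, in place of code of your own. Each camera call takes 0.05 s, during which the arm holds its last target. There are 200 camera calls.

## Working session

There is one attempt and no reset: what is moved stays moved. The work goes in short steps, Python scripts to look and compute and a shell command to move; the robot and the scene stay as the last step left them, time stands still between calls to the robot, and variables do not carry over. Pictures are saved under pics/ and viewed, at most 10 in all, crops included, and the job is handed in when it is done.

```bash
ls; mkdir -p pics
cat > h.py <<'E'
import numpy as np, cv2
from scipy.spatial.transform import Rotation as R
from bench import robot, vision, job, models
E
python3 - <<'E'
from h import *
s=robot.sense();print(s)
for c in("scene","top"):
    d=vision.capture(c);cv2.imwrite(f"pics/{c}0.png",d["img"]);print({k:v for k,v in d.items() if k!="img"})
    for n in("lamp","nut","wing_near","wing_far","head","mark","shade","mug","clock","book"):
        print(n,[(np.round(r["bbox"]).tolist(),round(r["score"],2)) for r in models.look_for(c,n)[:3]])
E
```

```text
pics
{'time_s': 0.0, 'q': array([-1.315511  ,  0.42675576,  0.07387127,  1.60661087, -0.03411216,
        1.11079972, -0.06710261]), 'qd': array([ 0.00084099,  0.00090478,  0.00087258, -0.00070178,  0.00019412,
       -0.00049234, -0.00146718]), 'tau': array([-8.06312073e-04, -9.49826503e+01,  3.76016647e+00, -4.63502097e+01,
        1.91063789e-02,  1.02307633e-02,  7.09507077e-06]), 'position': array([265.69878304, 620.04538752, 220.19366018]), 'orientation': array([ 2.01042267e-01,  9.79582348e-01, -6.51306386e-04, -8.43975618e-05]), 'ft_force': array([ 0.01477453, -0.78180704, -0.56847032]), 'moment': array([ 0.0668867 ,  0.01867403, -0.00449064]), 'grasp_force': 0.0, 'grip_width': 85.65860480618858}
{'vertical_fov': 47.86648701239827, 'cx': 281.79489059150774, 'cy': 213.41599517145318, 'eye': array([1175.13375824,  503.51255084, 1022.64534352]), 'attitude': array([0.14468463, 0.31017465, 0.85011018, 0.40021335])}
lamp [([201.0, 93.0, 344.0, 277.0], 0.56), ([280.0, 213.0, 359.0, 274.0], 0.31)]
nut [([299.0, 210.0, 338.0, 248.0], 0.84)]
wing_near [([298.0, 209.0, 338.0, 244.0], 0.
[... 473 characters left out ...]
5337, 'eye': array([ 461.20714388,   41.59200292, 1232.02515965]), 'attitude': array([-0.05295154,  0.05160997,  0.71404078, -0.69618842])}
lamp [([261.0, 215.0, 424.0, 269.0], 0.8)]
nut [([261.0, 220.0, 273.0, 273.0], 0.46)]
wing_near [([260.0, 219.0, 274.0, 274.0], 0.73)]
wing_far [([265.0, 223.0, 272.0, 274.0], 0.74)]
head [([260.0, 241.0, 274.0, 255.0], 0.47)]
mark [([234.0, 214.0, 299.0, 283.0], 0.88), ([261.0, 220.0, 271.0, 270.0], 0.68)]
shade [([262.0, 212.0, 424.0, 270.0], 0.64)]
mug [([143.0, 246.0, 180.0, 286.0], 0.7), ([267.0, 136.0, 337.0, 196.0], 0.67)]
clock [([184.0, 172.0, 219.0, 201.0], 0.68), ([259.0, 242.0, 271.0, 256.0], 0.24)]
book [([268.0, 141.0, 336.0, 197.0], 0.77)]
```

Run:
```python
from h import *
t=cv2.imread("pics/top0.png");s=cv2.imread("pics/scene0.png")
a=cv2.resize(t[205:295,220:310],(540,540),interpolation=cv2.INTER_CUBIC)
cv2.imwrite("pics/c1.png",a)
cv2.imwrite("pics/c2.png",np.hstack([cv2.resize(s[80:360,170:470],(428,400)),cv2.resize(t[120:300,130:440],(372,216)) if 0 else cv2.copyMakeBorder(cv2.resize(t[120:300,130:440],(372,216)),0,184,0,0,0)]))
```

```text
(no output)
```

View pics/c1.png

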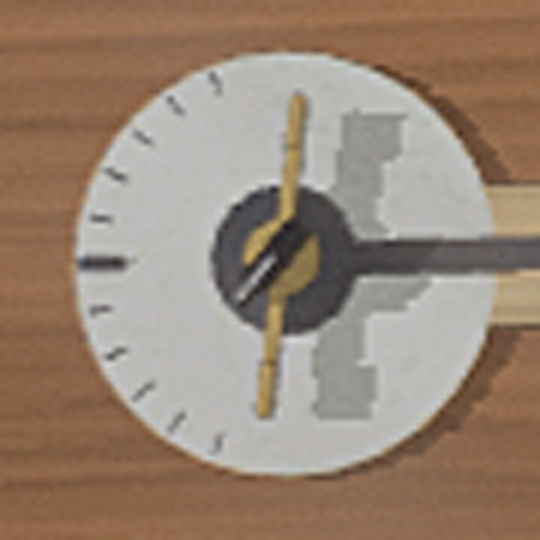

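View pics/c2.png

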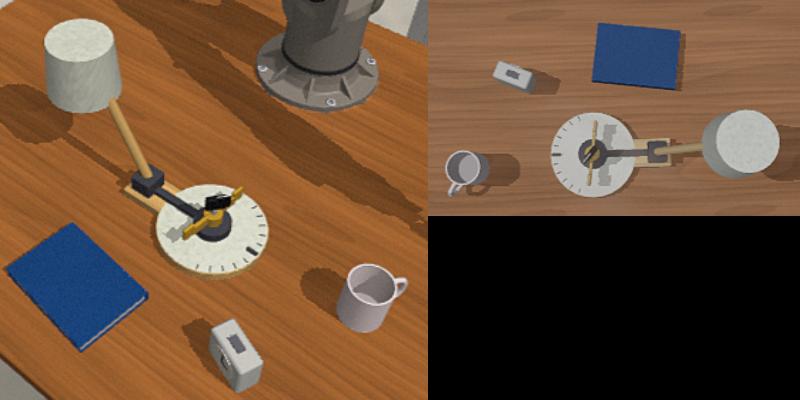

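```bash
cat >> h.py <<'E'
def px2w(d,u,v,z):
    f=d["img"].shape[0]/2/np.tan(np.radians(d["vertical_fov"]/2))
    r=R.from_quat(d["attitude"]).apply([(u-d["cx"])/f,-(v-d["cy"])/f,-1])
    return d["eye"]+r*(z-d["eye"][2])/r[2]
def w2px(d,p):
    f=d["img"].shape[0]/2/np.tan(np.radians(d["vertical_fov"]/2))
    c=R.from_quat(d["attitude"]).inv().apply(np.array(p,float)-d["eye"])
    return np.array([d["cx"]-f*c[0]/c[2],d["cy"]+f*c[1]/c[2]])
E
python3 - <<'E'
from h import *
d=vision.capture("top");print(robot.sense()["time_s"])
g=lambda x,y,z:px2w(d,220+x/6-.5+1/12,205+y/6-.5+1/12,z)[:2]
hsv=cv2.cvtColor(d["img"],cv2.COLOR_BGR2HSV)
print("foot l,r,t,b",g(75,264,20),g(495,264,20),g(285,53,20),g(285,476,20))
print("foot c",g(285,264,20))
tip1=g(298,95,76);tip2=g(263,415,76);print("tips",tip1,tip2,(tip1+tip2)/2,np.linalg.norm(tip1-tip2))
print("mark ends",g(78,264,26),g(126,264,26))
print("head",g(240,299,104),g(302,226,104))
for n in("clock","mug"):
    b=models.look_for("top",n)[0]["bbox"];print(n,px2w(d,(b[0]+b[2])/2,(b[1]+b[3])/2,80))
    b=np.array(b);print(px2w(d,*b[:2],80)[:2],px2w(d,*b[2:],80)[:2])
s=vision.capture("scene")
c=g(285,264,20);print("foot bbox check scene:",[w2px(s,[c[0]+105*np.cos(a),c[1]+105*np.sin(a),20]).round().tolist() for a in np.arange(0,6.2,.8)])
# scene foot disc: white region
print("shade",px2w(d,394,236,300))
E
```

```text
1.15
foot l,r,t,b [532.72484083 197.38894517] [527.54122301  -7.87588349] [634.28024041  92.75469074] [428.0896446   96.65322162]
foot c [530.13220689  94.72386069]
tips [606.15371712  84.64719783] [457.62968541 103.74871837] [531.89170127  94.1979581 ] 149.7473074357364
mark ends [532.33393433 195.15784752] [531.74412643 171.80218706]
head [510.02635087 111.76844518] [542.43578447  82.96504899]
clock [707.30499665 275.9418493   80.        ]
[752.03175045 325.35332395] [663.07463532 227.07875972]
mug [491.5323738  388.76741002  80.        ]
[545.06338574 445.00195598] [438.73032402 333.29864179]
foot bbox check scene: [[294.0, 263.0], [326.0, 271.0], [353.0, 258.0], [358.0, 233.0], [340.0, 213.0], [311.0, 208.0], [286.0, 220.0], [280.0, 244.0]]
shade [ 535.35009813 -205.23276712  300.        ]
```

```bash
cat >> h.py <<'E'
AX=np.array([531.5,95.])
def st():
    s=robot.sense();Rm=R.from_quat(s["orientation"]).as_matrix()
    return s,Rm,np.degrees(np.arctan2(Rm[1,0],Rm[0,0]))
def rel(p,xang):
    "scaled shift and turn to bring TCP to p with tool x at xang deg"
    s,Rm,a=st()
    t=-(((xang-a)+180)%360-180)
    return (Rm.T@(np.array(p)-s["position"])/1000).round(4).tolist(),round(t/30,3)
def pol(r,deg,z,off=0):
    "point at radius r, direction deg from axis, shifted off mm counter-clockwise"
    c,s=np.cos(np.radians(deg)),np.sin(np.radians(deg))
    return [AX[0]+r*c-off*s,AX[1]+r*s+off*c,z]
E
python3 -c "
from h import *
print(rel(pol(62,172.7,220,-35),172.7),st()[2])"
```

```text
([-0.3819, -0.3616, 0.0009], np.float64(-0.53)) 156.8052958919273
```

```bash
python3 -m crank '[[0,[-0.382,-0.362,0],-0.53],[0,[-0.382,-0.362,0],-0.53],[0,[-0.382,-0.362,0],-0.53],[0,[-0.382,-0.362,0],-0.53],[0,[-0.382,-0.362,0],-0.53],[0,[-0.382,-0.362,0],-0.53],[0,[-0.382,-0.362,0],-0.53],[0,[-0.382,-0.362,0],-0.53],[0,[-0.382,-0.362,0],-0.53],[0,[-0.382,-0.362,0],-0.53]]' 30
python3 -c "
from h import *
print(rel(pol(62,172.7,76,-35),172.7),st())"
```

```text
time_s: 2.55
position: [475.1, 135.2, 221.1]
orientation: [0.065, 0.998, -0.0, 0.0]
ft_force: [-0.1, 0.8, -0.6]
grip_width: 0.1
grasp_force: 0.0
([0.001, 0.0022, 0.1451], np.float64(-0.007)) ({'time_s': 2.55, 'q': array([-0.67595951,  0.12510242,  0.29370208,  2.0166361 , -0.0425408 ,
        1.00514293,  1.07813871]), 'qd': array([-3.69282265e-02,  3.25764758e-03, -4.44760452e-02,  1.10112200e-04,
       -6.85573586e-03,  9.08615417e-05, -3.48138313e-02]), 'tau': array([ 2.92613447e+00, -5.53600180e+01,  4.79442090e+00, -4.36550510e+01,
        2.63258452e-01,  6.29995498e-03,  1.00106489e+00]), 'position': array([475.0565045 , 135.24777254, 221.14715351]), 'orientation': array([ 6.54672227e-02,  9.97854692e-01, -6.03698475e-06,  2.39114730e-04]), 'ft_force': array([-0.12899174,  0.77460133, -0.61229645]), 'moment': array([0.05622791, 0.03161502, 0.04866719]), 'grasp_force': 0.0, 'grip_width': 0.08710720890620058}, array([[-9.91427971e-01,  1.30653553e-01,  4.76413062e-04],
       [ 1.30653548e-01,  9.91428085e-01, -4.33564217e-05],
       [-4.77993960e-04,  1.92602875e-05, -9.99999886e-01]]), np.float64(172.49263918108755))
```

```bash
python3 -m crank '[[0,[0,0,0.05],0],[0,[0,0,0.1],0],[0,[0,0,0.145],0],[0,[0,0,0.145],0],[0,[0,0,0.145],0]]'
python3 - <<'E'
from h import *
s,_,a=st();print(s["position"],a,s["ft_force"])
d=vision.capture("scene");cv2.imwrite("pics/c3.png",cv2.resize(d["img"][170:290,250:410],(800,600),interpolation=cv2.INTER_CUBIC))
for off in(-18,-14,-10):
  for da in(10,20,30,40):print(off,da,rel(pol(62,172.7+da,76,off),172.7+da))
E
```

```text
time_s: 3.18
position: [475.0, 137.9, 77.3]
orientation: [0.063, 0.998, 0.0, 0.0]
ft_force: [1.0, 0.4, 0.1]
grip_width: 0.0
grasp_force: 0.0
[474.97558996 137.94375784  77.3051357 ] 172.72921736346314 [1.02896873 0.44732493 0.05932256]
-18 10 ([0.003, -0.0286, 0.0016], np.float64(-0.332))
-18 20 ([0.0033, -0.0398, 0.0016], np.float64(-0.666))
-18 30 ([0.0015, -0.0509, 0.0016], np.float64(-0.999))
-18 40 ([-0.0021, -0.0616, 0.0016], np.float64(-1.332))
-14 10 ([0.0023, -0.0325, 0.0016], np.float64(-0.332))
-14 20 ([0.0019, -0.0436, 0.0016], np.float64(-0.666))
-14 30 ([-0.0005, -0.0544, 0.0016], np.float64(-0.999))
-14 40 ([-0.0046, -0.0647, 0.0016], np.float64(-1.332))
-10 10 ([0.0016, -0.0365, 0.0016], np.float64(-0.332))
-10 20 ([0.0005, -0.0473, 0.0016], np.float64(-0.666))
-10 30 ([-0.0025, -0.0579, 0.0016], np.float64(-0.999))
-10 40 ([-0.0072, -0.0677, 0.0016], np.float64(-1.332))
```

View pics/c3.png

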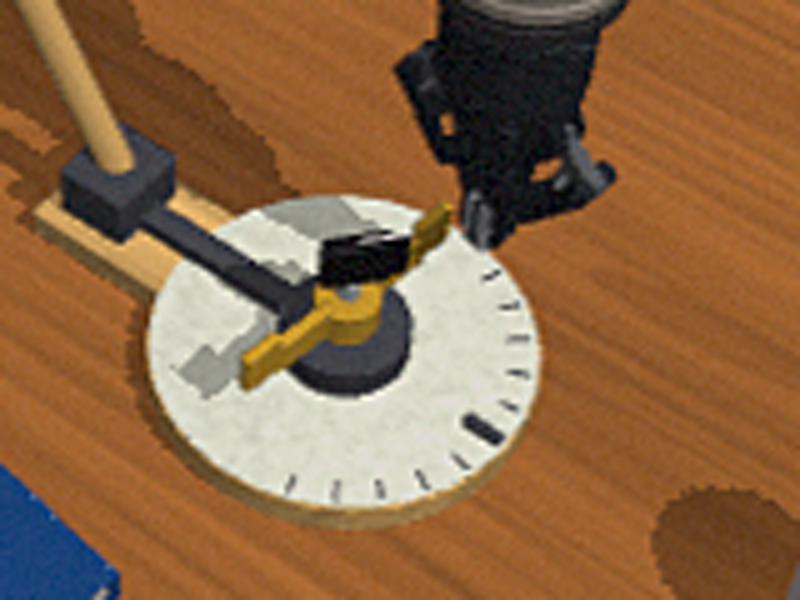

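```bash
python3 -m crank '[[0,[0.001,-0.006,0.002],0],[0,[0.002,-0.012,0.002],-0.08],[0,[0.003,-0.016,0.002],-0.08],[0,[0.003,-0.02,0.002],-0.12],[0,[0.003,-0.023,0.002],-0.2],[0,[0.003,-0.026,0.002],-0.27],[0,[0.003,-0.029,0.002],-0.33]]'
python3 -m crank '[[0,[0,0,0],0]]'
```

```text
time_s: 4.1
position: [467.8, 108.6, 74.1]
orientation: [-0.023, 1.0, 0.0, 0.0]
ft_force: [0.3, -0.7, -0.0]
grip_width: -0.0
grasp_force: 0.0
time_s: 4.22
position: [467.8, 108.5, 74.0]
orientation: [-0.023, 1.0, 0.0, 0.0]
ft_force: [0.4, 0.7, 0.1]
grip_width: -0.2
grasp_force: 0.0
```

Run:
```python
from h import *
for off in(-14,-10):
  for da in(15,20,25,30,35,40,45):print(off,da,rel(pol(62,172.7+da,74,off),172.7+da))
```

```text
-14 15 ([-0.0001, -0.008, 0.0], np.float64(-0.17))
-14 20 ([0.0004, -0.0135, 0.0], np.float64(-0.337))
-14 25 ([0.0004, -0.0191, 0.0], np.float64(-0.504))
-14 30 ([-0.0, -0.0246, 0.0], np.float64(-0.67))
-14 35 ([-0.001, -0.03, 0.0], np.float64(-0.837))
-14 40 ([-0.0024, -0.0354, 0.0], np.float64(-1.004))
-14 45 ([-0.0043, -0.0406, 0.0], np.float64(-1.17))
-10 15 ([-0.0004, -0.012, 0.0], np.float64(-0.17))
-10 20 ([-0.0003, -0.0175, 0.0], np.float64(-0.337))
-10 25 ([-0.0006, -0.0229, 0.0], np.float64(-0.504))
-10 30 ([-0.0014, -0.0283, 0.0], np.float64(-0.67))
-10 35 ([-0.0027, -0.0337, 0.0], np.float64(-0.837))
-10 40 ([-0.0044, -0.0389, 0.0], np.float64(-1.004))
-10 45 ([-0.0066, -0.0439, 0.0], np.float64(-1.17))
```

```bash
python3 -m crank '[[0,[0.0,-0.003,0],0],[0,[0,-0.006,0],-0.08],[0,[0,-0.009,0],-0.16],[0,[-0.001,-0.012,0],-0.24]]'
```

```text
time_s: 4.72
position: [469.3, 96.7, 73.9]
orientation: [-0.086, 0.996, -0.0, -0.0]
ft_force: [-0.3, 0.3, -0.1]
grip_width: 0.1
grasp_force: 0.0
```

Run:
```python
from h import *
d=vision.capture("scene");t=vision.capture("top")
a=cv2.resize(d["img"][180:280,270:370],(400,400),interpolation=cv2.INTER_CUBIC)
b=cv2.resize(t["img"][205:295,220:310],(400,400),interpolation=cv2.INTER_CUBIC)
cv2.imwrite("pics/c4.png",np.hstack([a,b]));print(robot.sense()["ft_force"])
```

```text
[ 0.79142563 -0.1660272   0.95089638]
```

View pics/c4.png

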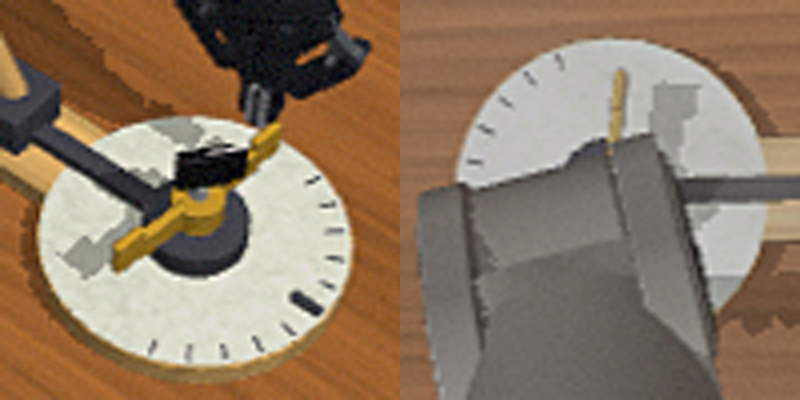

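Run:
```python
from h import *
d=vision.capture("scene")
f=lambda p:((w2px(d,p)-[270,180])*4).round()
for n,p in dict(tip=(469,97,52),tipTCP=(469,97,74),wtip_top=(457,104,76),wtip_bot=(457,104,48),wfar_top=(606,85,76),head=(531,95,104),foot0=(531+105,95,20),footb=(531,200,20)).items(): print(n,f(p))
```

```text
tip [257. 147.]
tipTCP [260. 126.]
wtip_top [279. 118.]
wtip_bot [275. 146.]
wfar_top [116. 244.]
head [203. 152.]
foot0 [ 97. 334.]
footb [327. 316.]
```

Run:
```python
from h import *
d=vision.capture("scene")
for z in(55,77):print(z,w2px(d,(475,138,z)))
print(w2px(d,(537,183,26)))
p=px2w
# c3 features
g=lambda x,y,z:p(d,250+(x+.5)/5-.5,170+(y+.5)/5-.5,z)[:2]
print("mark mid",g(483,430,26),"near wing top tip",g(448,207,76),"far top tip",g(243,355,76))
print("foot l/r/t/b",g(147,345,20),g(541,350,20),g(340,195,20),g(350,512,20))
print("finger tip",g(485,245,55),g(485,245,77))
```

```text
55 [345.73510346 225.15690776]
77 [346.59815852 219.83383885]
[345.27595718 255.59501291]
mark mid [535.50852635 184.83131744] near wing top tip [461.88158433 105.59763406] far top tip [606.20838789  82.68583688]
foot l/r/t/b [599.74513654  14.46928039] [469.70643962 177.24667691] [450.82818841  30.49962658] [615.32337025 159.9978257 ]
finger tip [455.22626447 127.09846487] [471.59379516 135.65646594]
```

```bash
python3 -c "
from h import *
print(rel(pol(62,172.7,74,-38),172.7),rel(pol(62,172.7,56,-38),172.7))"
```

```text
([-0.0129, 0.0421, -0.0001], np.float64(0.567)) ([-0.0129, 0.0421, 0.0179], np.float64(0.567))
```

```bash
python3 -m crank '[[0,[0,0,-0.04],0],[0,[-0.013,0.042,-0.04],0.567],[0,[-0.013,0.042,-0.04],0.567],[0,[-0.013,0.042,-0.01],0.567],[0,[-0.013,0.042,0.018],0.567],[0,[-0.013,0.042,0.018],0.567],[0,[-0.013,0.042,0.018],0.567]]'
python3 - <<'E'
from h import *
s,_,a=st();print(s["position"],a,s["ft_force"])
d=vision.capture("scene");t=vision.capture("top")
a=cv2.resize(d["img"][180:280,270:370],(600,600),interpolation=cv2.INTER_CUBIC)
cv2.imwrite("pics/c5.png",a)
f=lambda p:((w2px(d,p)-[270,180])*6).round()
x,y,z=s["position"]
for dz in(0,-11,-22):print(f((x,y,z+dz)))
E
```

```text
time_s: 5.8
position: [475.3, 140.6, 56.7]
orientation: [0.063, 0.998, 0.0, 0.0]
ft_force: [-0.6, 0.4, 1.0]
grip_width: 0.1
grasp_force: 0.0
[475.30827053 140.57672186  56.67701562] 172.7641064151767 [-0.62086727  0.37826932  0.96433302]
[459. 272.]
[457. 288.]
[454. 303.]
```

View pics/c5.png

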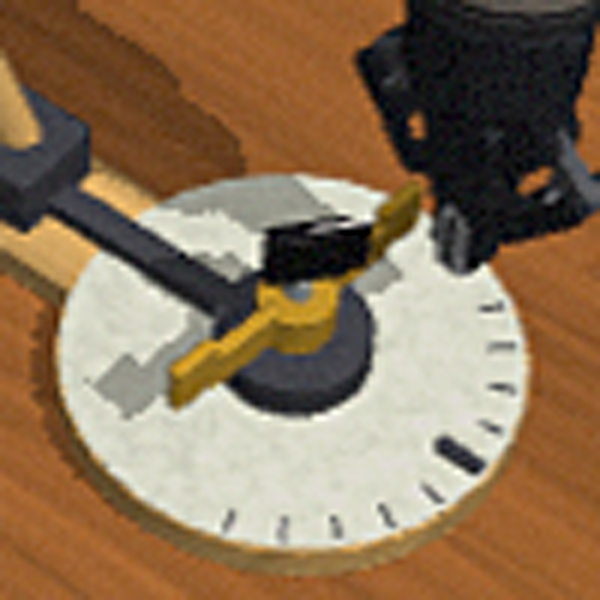

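```bash
python3 -m crank '[[0,[0.001,-0.006,0],0],[0,[0.001,-0.012,0],0],[0,[0.001,-0.018,0],0],[0,[0.001,-0.021,0],0],[0,[0.001,-0.024,0],0],[0,[0.001,-0.027,0],0]]'
python3 -c "
from h import *
s,_,a=st();print(s['position'],a,s['ft_force'],s['moment'])
d=vision.capture('top')
for z in(150,200,250):print(w2px(d,(469,97,z)))
m=models.look_for('top','wing_far');print([(x['bbox'],x['score']) for x in m[:2]])
"
```

```text
time_s: 6.65
position: [470.6, 115.0, 56.0]
orientation: [0.062, 0.998, 0.001, 0.0]
ft_force: [-0.7, 8.5, -0.4]
grip_width: 0.0
grasp_force: 3.9
[470.62117309 114.95673127  55.99892418] 172.8483292708348 [-0.70433286  8.54486701 -0.39968442] [1.85755166 0.12763777 0.06238296]
[264.40667735 269.38740581]
[263.3715927  269.26685988]
[262.2312297  269.13405324]
[([267.6, 220.9, 270.0, 232.0], 0.5)]
```

Run:
```python
from h import *
for da in(4,8,12,16,20,24,28,32):print(da,rel(pol(62,172.7+da,56,-11),172.7+da))
```

```text
4 ([-0.0002, -0.0051, 0.0], np.float64(-0.129))
8 ([0.0001, -0.0094, -0.0], np.float64(-0.262))
12 ([0.0001, -0.0138, -0.0], np.float64(-0.396))
16 ([-0.0002, -0.0182, -0.0], np.float64(-0.529))
20 ([-0.0008, -0.0226, -0.0], np.float64(-0.662))
24 ([-0.0017, -0.0269, -0.0], np.float64(-0.796))
28 ([-0.0029, -0.0311, -0.0], np.float64(-0.929))
32 ([-0.0044, -0.0352, -0.0], np.float64(-1.062))
```

```bash
python3 -m crank '[[0,[0,-0.002,0],-0.06],[0,[0,-0.004,0],-0.13],[0,[0,-0.0065,0],-0.2],[0,[0,-0.009,0],-0.26],[0,[0,-0.0115,0],-0.33],[0,[0,-0.014,0],-0.4],[0,[0,-0.016,0],-0.46],[0,[0,-0.018,0],-0.53],[-0,[-0.0005,-0.020,0],-0.6],[0,[-0.001,-0.0225,0],-0.66]]'
python3 - <<'E'
from h import *
s,_,a=st();print(s["position"],a,s["moment"])
for da in(20,24,28,32,36,40,44,48,52):print(da,rel(pol(62,172.7+da,56,-11),172.7+da))
E
```

```text
time_s: 8.0
position: [467.7, 92.5, 55.8]
orientation: [-0.111, 0.994, 0.001, -0.001]
ft_force: [-6.5, 8.6, 2.7]
grip_width: -0.1
grasp_force: 5.5
[467.73140044  92.51077741  55.78914072] -167.2671383579882 [ 1.93764358  1.38696412 -0.00787186]
20 ([-0.0008, -0.0006, -0.0002], np.float64(0.001))
24 ([-0.0001, -0.0049, -0.0002], np.float64(-0.132))
28 ([0.0002, -0.0093, -0.0002], np.float64(-0.266))
32 ([0.0002, -0.0137, -0.0002], np.float64(-0.399))
36 ([-0.0001, -0.0181, -0.0002], np.float64(-0.532))
40 ([-0.0007, -0.0225, -0.0002], np.float64(-0.666))
44 ([-0.0016, -0.0268, -0.0002], np.float64(-0.799))
48 ([-0.0028, -0.031, -0.0003], np.float64(-0.932))
52 ([-0.0043, -0.0351, -0.0003], np.float64(-1.066))
```

```bash
python3 -m crank '[[0,[0,-0.003,0],-0.07],[0,[0,-0.006,0],-0.15],[0,[0,-0.009,0],-0.23],[0,[0,-0.012,0],-0.33],[0,[0,-0.015,0],-0.43],[0,[0,-0.018,0],-0.53],[0,[-0.0005,-0.021,0],-0.62],[0,[-0.001,-0.024,0],-0.71],[0,[-0.002,-0.0275,0],-0.82],[0,[-0.003,-0.031,0],-0.93]]'
python3 - <<'E'
from h import *
s,_,a=st();print(s["position"],a,s["moment"])
d=vision.capture("scene");print([(np.round(r["bbox"]),r["score"]) for r in models.look_for("scene","nut")[:1]])
for da in(48,52,56):print(da,rel(pol(62,172.7+da,56,-11),172.7+da))
E
```

```text
time_s: 9.25
position: [476.7, 62.2, 55.6]
orientation: [-0.347, 0.938, 0.001, -0.001]
ft_force: [-9.8, 5.7, 7.3]
grip_width: 0.2
grasp_force: 6.3
[476.70044196  62.21454388  55.60942278] -139.35044212714715 [ 1.03149964  2.06685813 -0.02386639]
[(array([315., 204., 326., 256.]), 0.69)]
48 ([-0.0009, 0.0006, -0.0004], np.float64(-0.003))
52 ([-0.0003, -0.0037, -0.0004], np.float64(-0.136))
56 ([-0.0, -0.0081, -0.0004], np.float64(-0.27))
```

```bash
python3 -m crank '[[0,[0,0.012,0],0],[0,[0,0.025,-0.02],0.1],[0,[0,0.025,-0.07],0.4],[0,[0,0.025,-0.11],0.7],[0.5,[0,0.025,-0.13],1],[0.5,[0,0.025,-0.13],1]]'
python3 - <<'E'
from h import *
s,_,a=st();print(s["position"],a,s["q"])
print(rel([531.5,95,180],138))
E
```

```text
time_s: 10.1
position: [462.7, 81.6, 187.2]
orientation: [-0.091, 0.996, 0.0, 0.001]
ft_force: [0.3, 0.5, -0.2]
grip_width: 35.5
grasp_force: 0.0
[462.72699413  81.55970423 187.2356586 ] -169.519638973558 [-0.44906486  0.12313553  0.14927743  2.09678324 -0.02321842  0.92004954
  1.46682257]
([-0.07, 0.0007, 0.0075], np.float64(1.749))
```

```bash
python3 -m crank '[[0.5,[0,0.06,0],0.3],[0.5,[0,0.12,0],0.65],[0.5,[0,0.15,0],1],[0.5,[0,0.15,0],1],[0.5,[0,0.15,0],1]]'
python3 - <<'E'
from h import *
s,_,a=st();print(s["position"],a,s["q"])
print(rel([531.5,95,180],138))
d=vision.capture("scene");t=vision.capture("top")
a=cv2.resize(d["img"][190:280,270:360],(400,400),interpolation=cv2.INTER_CUBIC)
b=cv2.resize(t["img"][205:295,220:310],(400,400),interpolation=cv2.INTER_CUBIC)
cv2.imwrite("pics/c6.png",np.hstack([a,b]))
E
```

```text
time_s: 10.72
position: [434.1, 228.5, 184.8]
orientation: [0.167, 0.986, -0.001, -0.001]
ft_force: [-0.1, 0.4, -1.3]
grip_width: 42.7
grasp_force: 0.0
[434.09096492 228.50290085 184.84256114] 160.7164367289486 [-0.68918196  0.16483716  0.08136269  2.05140271 -0.01651935  0.92751749
  0.63524784]
([-0.136, -0.0938, 0.0049], np.float64(0.757))
```

View pics/c6.png

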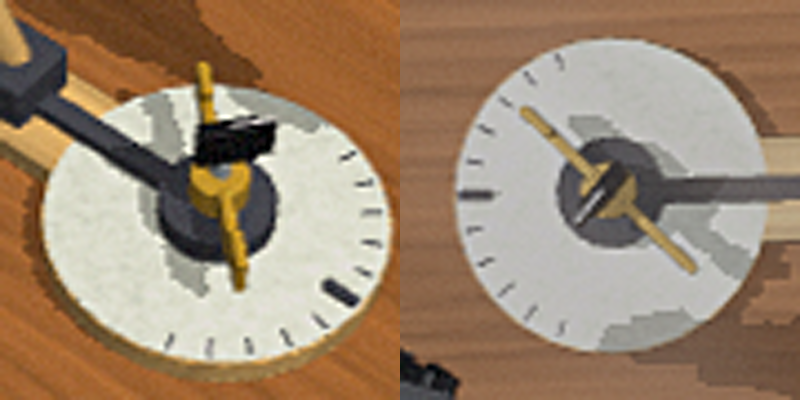

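Run:
```python
from h import *
t=vision.capture("top")
g=lambda x,y,z:px2w(t,220+(x-400+.5)/4.444-.5,205+(y+.5)/4.444-.5,z)[:2]
an=lambda v:np.degrees(np.arctan2(v[1],v[0]))
f,n=g(525,108,76),g(693,270,76);print("wing",f,n,an(f-n),(f+n)/2)
a,b=g(578,222,104),g(630,168,104);print("head",a,b,an(a-b))
m1,m2=g(459,195,26),g(493,195,26);print("mark",an(m1-m2),an((m1+m2)/2-(f+n)/2),an((m1+m2)/2-AX))
# nose line: white pixels on head
im=cv2.cvtColor(t["img"],cv2.COLOR_BGR2GRAY).astype(int)
print(im[240:258,256:276])
```

```text
wing [583.58187035 145.71598491] [479.11934395  41.83233034] 44.84080904716675 [531.35060715  93.77415763]
head [509.61176649 111.5485134 ] [541.88074284  79.0056185 ] 134.75784862700073
mark 88.55335146000446 89.39385125293447 89.482570162797
[[192 159 154 155 143  79  58  59  67  66  66  72  85  84  83  85  87  85
   87  85]
 [193 128 107 161 158 148  84  59  64  77  99  86  58  64  85  87  88  87
   88  89]
 [159  61  72 109 159 155 147 105 140 169 154  57  51  54  62  67  69  71
   72  92]
 [ 95  74  78  77 115 165 154 144 121 149  81  41  48  45  58  76  69  70
   69  71]
 [ 68  81  79  79  66 109 161 130 150  75  40  51  54  47  48  80  91  69
   69  73]
 [ 71  83  81  78  93 118 134 152 110  41  51  56  53  45  61 110 115  64
   71  76]
 [ 77  82  84  79 102 151 156 142  60  47  49  52  49  49  94 125 117  72
   67  69]
 [ 79  86  87  79 116 166 142  49  62  90  47  45  54  93 122 122 116  78
   69  73]
 [ 80  85  86  81 116 158  77  79 147 131  47  47  72 116 123 121 116  76
   67  69]
 [ 78  87  88  86  81  68  55 131 169  44  40  60 105 123 122 120 110  66
   68  67]
 [ 79  88  89  88  69  56 117 170  52  45  63 114 127 113 107 124  77  63
   70  64]
 [ 74  85  92  89  66 113 172  77  47  53  99 126 123 125 118 119 110  71
   67  70]
 [ 78  86  90  88 104 143 119  49  65 112 126 123 123 118 114 124 121 113
   73  63]
 [138  78  83 107 149 119  42  52 101 150 123 120 112  92  71  91 125 121
  115  78]
 [185  80  91 141 165  54  81  95  86  84  79  78  78  86  86  82  89 137
  164 145]
 [186 134  91  98  57  70  91  93  92  90  90  89  88  90  92  82  63 109
  166 158]
 [194 190 139  82  76  92  91  91  91  92  92  89  92  90  88  84  63  68
  114 161]
 [189 194 189 137  88  88  93  87  92  89  92  90  89  91  91  91  90  81
   77 109]]
```

```bash
python3 -c "
from h import *
print(rel([531.4,94.5,180],136))"
python3 -m crank '[[0.5,[-0.045,-0.03,0],0.28],[0.5,[-0.09,-0.06,0],0.55],[0.5,[-0.136,-0.094,0.004],0.82],[0.5,[-0.136,-0.094,0.02],0.82],[0.5,[-0.136,-0.094,0.05],0.82],[0.5,[-0.136,-0.094,0.08],0.82],[0.5,[-0.136,-0.094,0.08],0.82]]'
python3 - <<'E'
from h import *
s,_,a=st();print(s["position"],a,s["q"],s["ft_force"])
d=vision.capture("scene")
cv2.imwrite("pics/c7.png",cv2.resize(d["img"][170:270,270:370],(600,600),interpolation=cv2.INTER_CUBIC))
print(rel([531.4,94.5,100],136))
E
```

```text
([-0.1354, -0.0934, 0.0055], np.float64(0.819))
time_s: 11.75
position: [530.0, 93.8, 104.1]
orientation: [0.375, 0.927, -0.001, -0.002]
ft_force: [0.3, -0.6, -0.1]
grip_width: 42.4
grasp_force: 0.0
[530.00302736  93.77593201 104.08822305] 135.95227849979656 [-0.4839195   0.35348954  0.22873032  2.02586947 -0.11174979  0.77795476
  0.61322638] [ 0.26030677 -0.57291236 -0.05157507]
([0.0001, 0.0007, 0.0056], np.float64(-0.002))
```

View pics/c7.png

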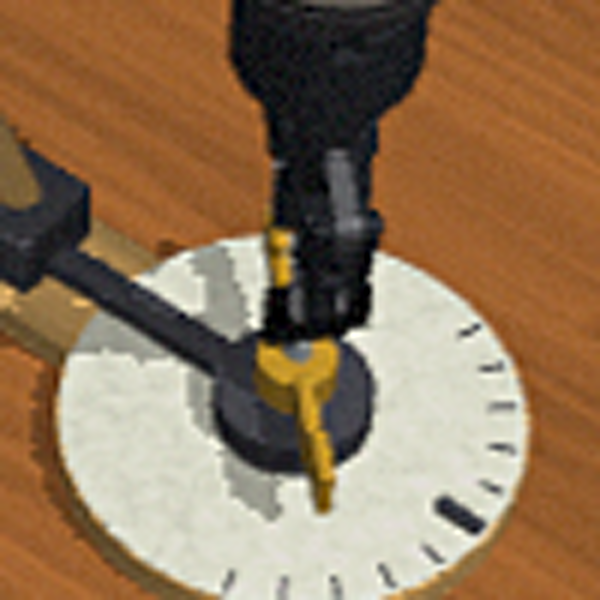

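Run:
```python
from h import *
d=vision.capture("scene")
for z in(70,80,90,100,110):
  print(z,[((w2px(d,(530+.7*o,94+.72*o,z))-[270,170])*6+[0,9]).round().tolist() for o in(21,35)])
```

```text
70 [[308.0, 383.0], [313.0, 409.0]]
80 [[309.0, 369.0], [315.0, 395.0]]
90 [[311.0, 354.0], [316.0, 380.0]]
100 [[312.0, 339.0], [318.0, 365.0]]
110 [[314.0, 324.0], [319.0, 350.0]]
```

```bash
python3 -m crank '[[0.5,[0,0.001,0.006],0],[0.5,[0,0.001,0.01],0],[0.5,[0,0.001,0.01],0]]'; python3 -m crank '[[0.5,[0,0,0.004],0],[0.5,[0,0,0.008],0],[0.5,[0,0,0.008],0]]'
```

```text
time_s: 12.22
position: [532.3, 95.0, 95.9]
orientation: [0.375, 0.927, -0.0, -0.0]
ft_force: [-0.0, -0.0, 0.4]
grip_width: 42.6
grasp_force: 0.0
time_s: 12.6
position: [532.1, 94.9, 87.5]
orientation: [0.375, 0.927, -0.0, -0.0]
ft_force: [-0.3, -0.6, 0.3]
grip_width: 43.0
grasp_force: 0.0
```

```bash
python3 -m crank '[[0.5,[0,0,0.004],0],[0.3,[0,0,0.004],0],[0.3,[0,0,0.004],0],[0,[0,0,0.004],0],[0,[0,0,0.004],0],[0,[0,0,0.004],0],[0,[0,0,0.004],0]]' 25
```

```text
time_s: 13.48
position: [532.6, 95.0, 84.1]
orientation: [0.375, 0.927, 0.0, 0.0]
ft_force: [1.7, -0.0, 3.6]
grip_width: 10.6
grasp_force: 25.6
```

```bash
python3 -m crank '[[0,[0,0,0],0.1],[0,[0,0,0],0.2],[0,[0,0,0],0.3],[0,[0,0,0],0.4],[0,[0,0,0],0.5],[0,[0,0,0],0.6],[0,[0,0,0],0.7],[0,[0,0,0],0.8],[0,[0,0,0],0.8]]'; python3 -c "
from h import *
print(rel([532,95,84],89.3),st()[2])"
```

```text
time_s: 14.6
position: [532.5, 95.0, 84.1]
orientation: [0.56, 0.829, 0.0, 0.0]
ft_force: [0.9, -1.6, 4.1]
grip_width: 10.9
grasp_force: 25.8
([0.0002, -0.0005, 0.0001], np.float64(0.754)) 111.90699341230429
```

```bash
python3 -m crank '[[0,[0,0,0],0.12],[0,[0,0,0],0.24],[0,[0,0,0],0.36],[0,[0,0,0],0.48],[0,[0,0,0],0.6],[0,[0,0,0],0.7],[0,[0,0,0],0.754],[0,[0,0,0],0.754],[0,[0,0,0],0.754]]'; python3 -m crank '[[0.3,[0,0,0],0],[0.5,[0,0,0],0],[0.5,[0,0,0],0],[0.5,[0,0,-0.05],0],[0.5,[0,0,-0.1],0],[0,[0,0,-0.1],0]]'; python3 -c "
from h import *
s,_,a=st();print(s['q'],a);print(rel(pol(62,44.8,170,45),44.8),rel(pol(62,44.8,170,40),224.8))"
```

```text
time_s: 15.72
position: [532.5, 95.0, 84.1]
orientation: [0.711, 0.703, 0.0, 0.0]
ft_force: [-0.1, -0.7, 5.1]
grip_width: 11.7
grasp_force: 25.9
time_s: 16.48
position: [534.2, 95.4, 187.3]
orientation: [0.712, 0.703, 0.003, 0.001]
ft_force: [-0.4, 0.3, -1.0]
grip_width: 25.1
grasp_force: 0.0
[-0.69934917  0.25945785  0.47950873  1.96489296 -0.14801394  0.94505504
 -0.15981156] 89.27735761331323
([0.0753, 0.0086, 0.0176], np.float64(1.483)) ([0.0718, 0.0122, 0.0176], np.float64(-4.517))
```

```bash
python3 -m crank '[[0,[0.04,0,0],-0.3],[0,[0.08,0,0],-0.6],[0,[0.12,0,0],-0.9],[0,[0.14,0,0],-1],[0,[0.14,0,0],-1]]'; python3 -m crank '[[0,[0,0,0],-0.3],[0,[0,0,0],-0.6],[0,[0,0,0],-0.9],[0,[0,0,0],-1],[0,[0,0,0],-1]]';  python3 -m crank '[[0,[0,0,0],-0.3],[0,[0,0,0],-0.6],[0,[0,0,0],-0.9],[0,[0,0,0],-1],[0,[0,0,0],-1]]'
python3 - <<'E'
from h import *
s,_,a=st();print(s['position'],s['q'],a)
t=vision.capture("top");cv2.imwrite("pics/c8.png",cv2.resize(t["img"][205:295,210:310],(800,720)[0:2] and (660,594),interpolation=cv2.INTER_CUBIC))
print(rel(pol(62,44.8,120,35),224.8))
E
```

```text
time_s: 17.1
position: [533.8, 235.7, 183.2]
orientation: [0.505, 0.863, -0.0, -0.0]
ft_force: [-0.5, -0.4, -0.2]
grip_width: 0.0
grasp_force: 0.0
time_s: 17.73
position: [534.3, 233.3, 183.7]
orientation: [0.267, 0.964, -0.0, -0.0]
ft_force: [0.5, -0.8, -0.9]
grip_width: 0.0
grasp_force: 0.0
time_s: 18.35
position: [534.2, 234.1, 183.8]
orientation: [0.008, 1.0, -0.0, -0.0]
ft_force: [0.1, -0.4, 0.3]
grip_width: -0.2
grasp_force: 0.0
[534.21757567 234.09874532 183.80112591] [-0.62611005  0.31479833  0.12574339  1.85931965 -0.04679845  0.97064604
  1.07463329] 179.07560100946716
([-0.0178, -0.0704, 0.0639], np.float64(-1.525))
```

View pics/c8.png

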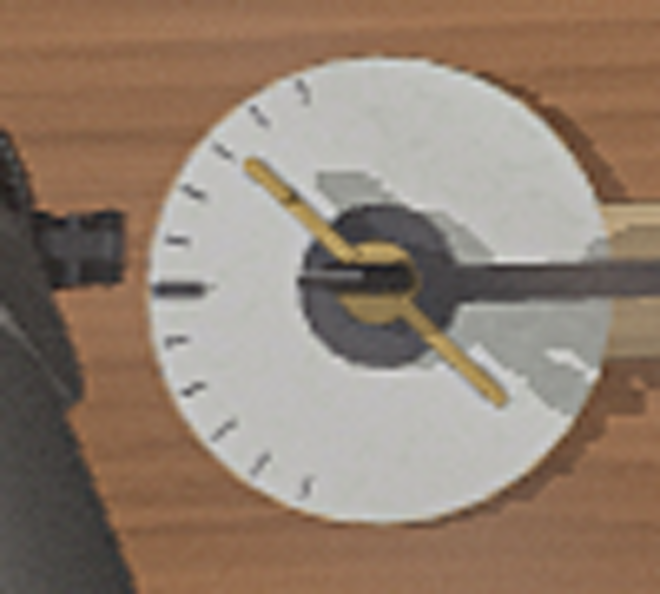

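Run:
```python
from h import *
t=vision.capture("top")
g=lambda x,y,z:px2w(t,210+(x+.5)/6.6-.5,205+(y+.5)/6.6-.5,z)[:2]
an=lambda v:np.degrees(np.arctan2(v[1],v[0]))
print("bar",an(g(300,276,104)-g(415,278,104)),an(g(300,274,104)-g(365,275,104)))
f,n=g(250,162,76),g(503,402,76);c=(f+n)/2;m=(g(153,290,26)+g(206,290,26))/2
F=(g(149,290,20)+g(611,290,20))/2; G=(g(380,57,20)+g(380,524,20))/2
print("wing",an(f-n),c,"foot c",F[1],G[0],"mark",m,an(m-c),an(m-[G[0],F[1]]),an(g(153,290,26)-g(206,290,26)))
im=cv2.cvtColor(t["img"],cv2.COLOR_BGR2GRAY).astype(int)
print(im[243:252,252:276])
```

```text
bar 87.55829059690579 87.67268870354577
wing 45.30847095537114 [530.90034867  93.84557418] foot c 94.55282431766851 531.4110273182234 mark [532.22358502 182.92549397] 89.14896328506399 89.4731989545657 88.55336354268225
[[191 190 197 188  95  77  78  77 118 170 160 151 115 159 156 153 155 161
  158 121  67  69  69  73]
 [191 192 199 186  71  83  82  79  71  83 125 100 123 126 124 121 125 118
   90  99  89  69  69  70]
 [191 194 193 160  71  83  77  58  42  40  38  37  38  38  37  41  33  37
   38  49  73  71  69  67]
 [190 193 191 154 111 114 105 108 113 111 105 116 104  41  44  42  44  43
   47  49  60  84  61  70]
 [189 193 184  68  61  65  70  75  73  73  72  70  68  53  51  48  53  47
   48  46  64  80  68  70]
 [190 194 186 100  64  74  73  62  50  49  50  48  45  49  45  47  45  48
   49  44  63  80  71  62]
 [188 193 189 138  83  87  93  84  74  72  81  83  77  75  71  71  74  79
   77  87  99  70  70  69]
 [188 192 189 134  74  89  89  87  86 104 132 129 129 125 126 126 127 120
  110 131  83  61  67  68]
 [190 190 189 152  79  88  88  86  89  85 100 127 120 119 119 124 120 123
  121 121 111  70  69  69]]
```

```bash
python3 -m crank '[[0,[0,0,0],-0.3],[0,[0,0,0],-0.6],[0,[0,0,0],-0.9],[0,[-0.018,-0.07,0.03],-1],[0,[-0.018,-0.07,0.064],-1],[0,[-0.018,-0.07,0.064],-1]]'; python3 -c "
from h import *
s,_,a=st();print(s['position'],s['q'],a)
print(rel(pol(62,45,56,33),225))"
```

```text
time_s: 19.2
position: [549.9, 162.6, 117.7]
orientation: [-0.251, 0.968, -0.001, -0.002]
ft_force: [-0.1, 0.7, 1.8]
grip_width: 0.2
grasp_force: 0.0
[549.91645298 162.62147098 117.67542094] [-0.44417643  0.37995948  0.05449811  1.92948011 -0.02648981  0.83750536
  1.70190108] -150.96034624466262
([-0.0019, -0.0014, 0.0617], np.float64(-0.532))
```

```bash
python3 -m crank '[[0,[-0.002,-0.001,0],-0.25],[0,[-0.002,-0.001,0.02],-0.53],[0,[-0.002,-0.001,0.05],-0.53],[0,[-0.002,-0.001,0.062],-0.53],[0,[-0.002,-0.001,0.062],-0.53]]'; python3 -c "
from h import *
s,_,a=st();print(s['position'],s['ft_force'],a)
for d in(45,40,35,30,25,20,15,10):print(d,rel(pol(62,d,56,11),d+180))"
```

```text
time_s: 19.82
position: [553.4, 165.5, 58.2]
orientation: [-0.384, 0.923, 0.0, -0.0]
ft_force: [0.6, 1.0, 0.2]
grip_width: 0.2
grasp_force: 0.0
[553.38465203 165.48450339  58.18527365] [0.64117698 1.00958339 0.15559711] -134.82925842599616
45 ([0.0034, -0.0234, 0.0022], np.float64(0.006))
40 ([0.0027, -0.0288, 0.0022], np.float64(0.172))
35 ([0.0024, -0.0343, 0.0022], np.float64(0.339))
30 ([0.0027, -0.0398, 0.0022], np.float64(0.506))
25 ([0.0034, -0.0452, 0.0022], np.float64(0.672))
20 ([0.0046, -0.0506, 0.0022], np.float64(0.839))
15 ([0.0063, -0.0558, 0.0022], np.float64(1.006))
10 ([0.0084, -0.0609, 0.0022], np.float64(1.172))
```

```bash
python3 -m crank '[[0,[0.001,-0.007,0.001],0],[0,[0.002,-0.014,0.002],0],[0,[0.003,-0.019,0.002],0],[0,[0.003,-0.022,0.002],0],[0,[0.003,-0.025,0.002],0.06],[0,[0.003,-0.028,0.002],0.15],[0,[0.0025,-0.031,0.002],0.24],[0,[0.0025,-0.034,0.002],0.33],[0,[0.0025,-0.037,0.002],0.42],[0,[0.0025,-0.040,0.002],0.506]]'; python3 -c "
from h import *
s,_,a=st();print(s['position'],s['ft_force'],a)
for d in(30,25,20,15,10,5,0):print(d,rel(pol(62,d,56,11),d+180))"
```

```text
time_s: 21.08
position: [580.1, 136.9, 56.4]
orientation: [-0.259, 0.966, 0.001, 0.0]
ft_force: [-4.1, 10.9, 2.5]
grip_width: 0.4
grasp_force: 5.5
[580.08353536 136.87670873  56.39711033] [-4.09918925 10.94994343  2.50138036] -150.01459688696895
30 ([0.001, -0.001, 0.0004], np.float64(-0.0))
25 ([0.0003, -0.0064, 0.0004], np.float64(0.166))
20 ([0.0, -0.0119, 0.0004], np.float64(0.333))
15 ([0.0003, -0.0174, 0.0004], np.float64(0.5))
10 ([0.001, -0.0228, 0.0004], np.float64(0.666))
5 ([0.0022, -0.0282, 0.0003], np.float64(0.833))
0 ([0.0038, -0.0334, 0.0003], np.float64(1.0))
```

```bash
python3 -m crank '[[0,[0,-0.003,0],0.08],[0,[0,-0.006,0],0.16],[0,[0,-0.009,0],0.25],[0,[0,-0.012,0],0.33],[0,[0,-0.0145,0],0.42],[0,[0,-0.0175,0],0.5],[0,[0.0005,-0.020,0],0.58],[0,[0.001,-0.023,0],0.67],[0,[0.0015,-0.0255,0],0.75],[0,[0.002,-0.028,0],0.83]]'; python3 -c "
from h import *
s,_,a=st();print(s['position'],s['ft_force'],a)
for d in(5,0,-5,-10,-15,-20,-25):print(d,rel(pol(62,d,56,11),d+180))"
```

```text
time_s: 22.32
position: [593.3, 111.9, 56.6]
orientation: [-0.044, 0.999, 0.001, 0.001]
ft_force: [2.8, 13.0, -1.8]
grip_width: 0.0
grasp_force: 5.5
[593.27932072 111.93987681  56.55842163] [ 2.84078897 12.9717846  -1.79096038] -174.9038637929492
5 ([0.001, -0.0005, 0.0006], np.float64(0.003))
0 ([0.0003, -0.0059, 0.0005], np.float64(0.17))
-5 ([0.0001, -0.0114, 0.0005], np.float64(0.337))
-10 ([0.0003, -0.0169, 0.0005], np.float64(0.503))
-15 ([0.001, -0.0224, 0.0005], np.float64(0.67))
-20 ([0.0022, -0.0277, 0.0005], np.float64(0.837))
-25 ([0.0039, -0.033, 0.0005], np.float64(1.003))
```

Force is rising (≈12.7 N normal). Continue, now in shorter calls.

```bash
python3 -m crank '[[0,[0,-0.003,0],0.08],[0,[0,-0.006,0],0.17],[0,[0,-0.009,0],0.25],[0,[0,-0.0115,0],0.34]]';python3 -m crank '[[0,[0,-0.002,0],0.06],[0,[0,-0.004,0],0.12],[0,[0,-0.006,0],0.18]]'; python3 -c "
from h import *
s,_,a=st();print(s['position'],s['ft_force'],a)
for d in(-10,-15,-20,-25,-30,-35,-40):print(d,rel(pol(62,d,56,11),d+180))"
```

```text
time_s: 22.82
position: [595.1, 100.6, 56.7]
orientation: [0.045, 0.999, 0.002, 0.002]
ft_force: [7.5, 13.1, -2.2]
grip_width: 0.0
grasp_force: 5.8
time_s: 23.2
position: [595.0, 94.8, 57.0]
orientation: [0.091, 0.996, 0.002, 0.002]
ft_force: [8.5, 13.0, -3.7]
grip_width: 0.2
grasp_force: 6.4
[595.01813742  94.78616761  56.95442191] [ 8.47359044 13.00991414 -3.72479342] 169.53078785966113
-10 ([0.0006, 0.0002, 0.001], np.float64(-0.016))
-15 ([-0.0002, -0.0053, 0.0009], np.float64(0.151))
-20 ([-0.0005, -0.0108, 0.0009], np.float64(0.318))
-25 ([-0.0003, -0.0162, 0.0009], np.float64(0.484))
-30 ([0.0004, -0.0217, 0.0009], np.float64(0.651))
-35 ([0.0015, -0.0271, 0.0008], np.float64(0.818))
-40 ([0.0031, -0.0323, 0.0008], np.float64(0.984))
```

```bash
python3 -m crank '[[0,[0,-0.002,0],0.06],[0,[0,-0.004,0],0.12],[0,[0,-0.006,0],0.18]]';python3 -m crank '[[0,[0,-0.002,0],0.06],[0,[0,-0.004,0],0.12]]';python3 -m crank '[[0,[0,-0.002,0],0.06],[0,[0,-0.004,0],0.12]]'; python3 -c "
from h import *
s,_,a=st();print(a)
for d in(-20,-25,-30,-35,-40):print(d,rel(pol(62,d,56,11),d+180))"
```

```text
time_s: 23.58
position: [594.5, 88.9, 57.1]
orientation: [0.138, 0.99, 0.002, 0.002]
ft_force: [11.0, 12.6, -2.7]
grip_width: 0.1
grasp_force: 6.7
time_s: 23.82
position: [593.7, 85.0, 57.3]
orientation: [0.169, 0.986, 0.002, 0.003]
ft_force: [13.0, 12.0, -3.2]
grip_width: 0.1
grasp_force: 7.1
time_s: 24.08
position: [592.7, 81.1, 57.4]
orientation: [0.2, 0.98, 0.002, 0.003]
ft_force: [13.8, 12.2, -3.2]
grip_width: 0.3
grasp_force: 7.4
156.91861145706582
-20 ([0.0005, 0.003, 0.0014], np.float64(-0.103))
-25 ([-0.0006, -0.0024, 0.0014], np.float64(0.064))
-30 ([-0.0011, -0.0078, 0.0014], np.float64(0.231))
-35 ([-0.0012, -0.0133, 0.0013], np.float64(0.397))
-40 ([-0.0007, -0.0188, 0.0013], np.float64(0.564))
```

```bash
python3 -m crank '[[0,[0,-0.002,0],0.06],[0,[0,-0.004,0],0.12]]'; python3 -m crank '[[0,[0,-0.0015,0],0.05],[0,[0,-0.003,0],0.1]]';python3 -m crank '[[0,[0,-0.0015,0],0.05],[0,[0,-0.003,0],0.1]]'
```

```text
time_s: 24.32
position: [591.5, 77.4, 57.5]
orientation: [0.231, 0.973, 0.002, 0.003]
ft_force: [14.6, 11.2, -2.2]
grip_width: 0.2
grasp_force: 7.8
time_s: 24.58
position: [590.4, 74.6, 57.6]
orientation: [0.256, 0.967, 0.002, 0.003]
ft_force: [15.5, 11.1, -1.5]
grip_width: -0.3
grasp_force: 8.0
time_s: 24.82
position: [589.2, 71.8, 57.7]
orientation: [0.281, 0.96, 0.002, 0.004]
ft_force: [15.4, 11.4, -0.6]
grip_width: 0.1
grasp_force: 8.6
```

```bash
python3 -m crank '[[0,[0,-0.001,0],0.03],[0,[0,-0.002,0],0.06]]'; python3 -m crank '[[0,[0,-0.001,0],0.03],[0,[0,-0.002,0],0.06]]'; python3 -c "
from h import *
s,_,a=st();print(a,s['position'])
for d in(-30,-35,-40):print(d,rel(pol(62,d,56,11),d+180))"
```

```text
time_s: 25.08
position: [588.8, 70.8, 57.9]
orientation: [0.296, 0.955, 0.003, 0.004]
ft_force: [20.8, 15.5, -3.3]
grip_width: 0.0
grasp_force: 10.9
time_s: 25.32
position: [588.7, 70.4, 58.2]
orientation: [0.311, 0.951, 0.004, 0.005]
ft_force: [26.8, 21.3, -6.5]
grip_width: 0.2
grasp_force: 13.6
143.80668298131434 [588.68347045  70.37947899  58.16712175]
-30 ([0.0003, 0.0037, 0.0022], np.float64(-0.206))
-35 ([-0.0011, -0.0016, 0.0022], np.float64(-0.04))
-40 ([-0.0019, -0.0071, 0.0021], np.float64(0.127))
```

```bash
python3 -m crank '[[0,[0,0.006,0],0],[0,[0,0.015,0],0],[0,[0,0.03,0],0],[0,[0,0.03,-0.05],0],[0,[0,0.03,-0.1],0],[0,[0,0.08,-0.12],0],[0,[0,0.13,-0.12],0],[0,[0,0.13,-0.12],0],[0,[0,0.13,-0.12],0]]'
python3 - <<'E'
from h import *
s,_,a=st();print(s['position'],a,s["ft_force"])
t=vision.capture("top");cv2.imwrite("pics/c9.png",cv2.resize(t["img"][205:295,210:310],(660,594),interpolation=cv2.INTER_CUBIC))
E
```

```text
time_s: 26.45
position: [659.4, 171.0, 175.3]
orientation: [0.312, 0.95, -0.001, -0.0]
ft_force: [0.0, -1.2, -0.7]
grip_width: 0.1
grasp_force: 0.0
[659.4216412  170.97743211 175.34159609] 143.69879774279445 [ 0.0016339  -1.15219496 -0.68680714]
```

View pics/c9.png

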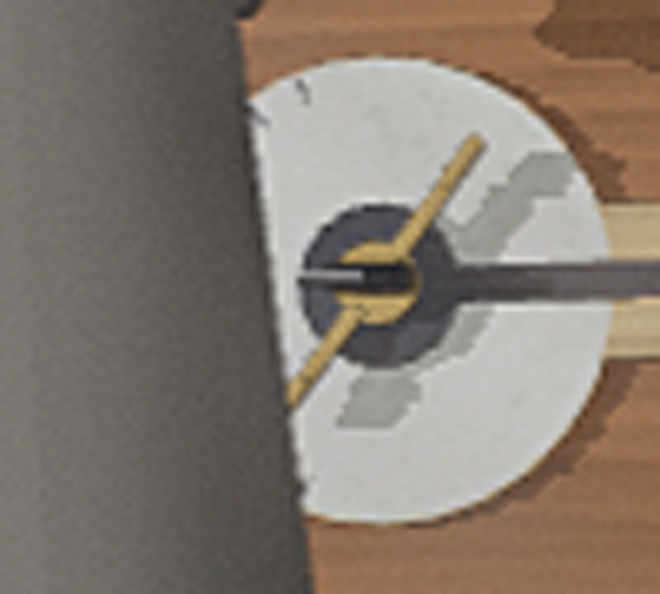

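The picture shows the nose line still level at (300–360, 275), unmoved. The far wing is at (480, 140), about 0.46 rad past where it was found, and the arm is clear.

```bash
python3 -c "
from h import *
print(job.finish_job())"
```

```text
the job is handed in; nothing more can be done
None
```

The job is handed in (no verdict came back): I loosened the nut about 0.9 rad, turned the nose to within about 1° of the thick mark, and tightened the nut to its hard stop about 0.46 rad past where I found it; the last push peaked near 35 N, above the 20 to 25 N aim but under the 40 N limit.

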